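# Snap the retaining clip onto the thread stand and slide it up to the spool

### The arm

A 6-joint arm with a two-finger parallel gripper is mounted at the origin on the work surface. World frame = base frame: x ahead of the robot, y to its left, z up, the work surface at z = 0. Lengths are in m, angles in degrees, forces in N, time in s.
With the tool pointing down it reaches from about 0.3 to 0.75 m from the base axis. Payload 8.5 kg.
Tool frame: the origin (TCP) lies at the very end of the fingers, on their centre line; the grasp point (between the pads) lies 19 mm behind it; y points along the fingers, z is the direction in which the jaws open and shut, and the axes are right-handed (so a half turn about y gives the same grasp; the last joint's range is limited). The gripper opens to 85 mm and grips with 20 to 120 N. Pads are 22 mm wide; open, the fingers measure 114 mm over their backs; the gripper's body (76 mm by 85 mm) begins 54 mm behind the grasp point. The pads swing forward as they close: fully open they stand 13 mm farther back than shut.
Start: joints at [-12.336, 21.807, 74.336, -0, 83.858, -12.336], TCP at [0.55, 0, 0.231] pointing down, gripper open.
Joint ranges: [-178.18, 178.18], [-50.72, 133.34], [12.68, 142.11], [-81.47, 261.47], [9.98, 163.14], [-165.26, 165.26]. Speed limits (degrees/s): [136.94, 136.94, 180, 180, 180, 180].

### API

Orientations are given as a 3x3 rotation matrix whose columns are the frame's x, y, z axes.
In Python, from rig import env gives the robot as it stands. The module is installed in compiled form; this text tells all that it offers.
- The arm moves only by the tool servo_tool, never from a script. Its argument "rows" is one flat list of numbers, 7 for each row, row after row: the opening, from 0 (shut) to 1 (fully open), then the shift along the world's x, y, z in m, then the turn, a rotation vector about the world's x, y, z in degrees. A call has 1 to 10 rows; each row shifts and turns the commanded pose from where the row before left it; what a row does not reach is not made up. A row lasts 1/12 s, in which the tool goes at most 41.7 mm and 7.16 degrees, less where a joint would pass 70% of its speed; a pose out of reach is approached as far as the arm can. A call with a gripper value outside its range is refused whole. The fingers move at their own pace and stop on an object; "force" is the grip in N (left out, the last holds). Time passes only in rows, so rows that do not move let the fingers close. It gives the time, the measured TCP pose, the force and the opening at its end, in the units of the state.
- env.observe(): the state, without advancing time (a new reading comes with each control period).
- env.get_image(name): name is "scene" or "side" or "wrist"; returns the picture (384x512x3 uint8, red, green, blue); there is no depth.
- env.camera_model(name): a dict with "camera_matrix" (3x3 intrinsics, pixels), "R" (3x3) and "t" (3): a world point X has camera coordinates R X + t; the wrist camera has in their place "mount" (4x4, takes a point from camera to tool coordinates, whose origin is the TCP and whose axes are the tool frame's). Camera axes: x right, y down, z forward; pixel columns grow to the right and rows downward; lengths in m; the calibration is good to about 2 mm. A picture is of the moment at which its call begins: read the wrist's pose just before it. camera_model takes no time and is no camera call.
- env.close_job(): hands the job in, once; it reports no verdict.
The state is a dict: "time_s": time; "q": joint angles; "qvel": joint speeds; "joint_efforts": joint torques, N m; "position": TCP position; "tool_rot": TCP orientation; "ft_force": force on the tool from outside, world axes, zero at the start; "wrist_torque": the same for the moment, N m; "grip_width": finger opening in m.
Only numpy, scipy, OpenCV 4.12 (cv2) and the standard library are available. Lean on these libraries where they do the work, as an engineer would, in place of code of your own. Each camera call takes 0.05 s, during which the arm holds its last target.

### The job

Pick up the orange spring clip and press it down over the bare part of the thread stand's sprung steel rod, a few centimetres clear of the spool, until its arms snap past the rod and it sits fully home; do not drive the rod to the bottom of its travel. Then slide the clip along the rod until it bears lightly but definitely against the brown spool, and let go so that it stays snug there. Do not shove the spool or touch it with the fingers, and leave the other things on the bench alone.

Things in the scene. Friction and masses are not known exactly. Their poses are not given: they have to be found in the camera images.
- clip: loose orange nylon spring clip, 60 to 90 g, standing mouth down on the bench. Origin: centre of its round seat, on the rod's axis when fully home; 22 mm above the bench at the start. x: along the rod (34 mm long, from -17 to +17, same both ways round); y: across the rod; z: up. A bridge, 34 mm wide in y, from z = +10 to +18 mm, rests on the rod when home; once home it slides with a few N of drag
- clip_tab (a point): grip point in the middle of the clip's upright tab, 43 mm above the clip's origin, same axes. The tab is a solid block 16 mm thick in y, 32 mm long in x, from 25 mm below this point to 21 mm above; pinch it across y
- clip_mouth (a point): midpoint between the lips of the clip's two sprung arms, 8 mm below the clip's origin. The lips stand 13 mm apart at rest and must be spread by the 20 mm rod; flared feet reach 14 mm lower and are 32 mm apart. Snapping on takes about 13 to 20 N downward; the force falls sharply once the lips pass the rod's widest point
- rod (a point): midpoint of the rod's axis; moves with the rod. x: along the rod towards the spool's end; z: up. Horizontal polished steel rod, 20 mm diameter, 300 mm long, axis 100 mm above the bench when not pressed. Uprights at x = -135 and +135 mm (12 mm long in x) reach 6 mm above the axis; bare rod from x = -129 mm to the spool's face. Wooden base 310 x 90 x 12 mm
- spindle (a joint): how far the rod is pressed down on its springs, m: 0 is up (rest), stop at 0.042, beyond 0.036 counts as driven to the bottom. It starts to sink at about 2 N and then gives 1.7 mm per N, so it sinks away some 18 to 30 mm under the clip before the clip snaps on, and springs back up into the clip when it does
- spool: brown thread spool on the rod, a tight fit (holds against 20 N), 60 mm long, wooden flanges of 38 mm diameter, at a different place on the rod each time. Origin: on the rod's axis in the flange face towards the bare rod; x: along the rod, away from the bare part (spool from 0 to +60 mm). The clip is to bear on this face with 1 to 12 N
- jar: amber glass glue jar, 52 mm diameter, 70 mm tall, origin under its centre; leave it alone
- awl: awl with a wooden handle lying on the bench, 160 mm long; leave it alone
- tin: flat round tin of rivets, 60 mm diameter, 24 mm tall, origin under its centre; leave it alone
- spare: spare spool of blue thread standing upright on the bench, 38 mm diameter, 60 mm tall, origin under its centre; leave it alone
Mind the look-alikes: they are no part of the job. Of the things like the clip, leave any that is purple; of the rest the smaller one is meant.

How it is judged (in metres and radians):
On the way, in this order (a step that is already met when the one before it is completed fails the run):
1. the clip is snapped onto the rod, fully home, with at least 20 mm between it and the spool (z of clip in the frame of rod between -0.002 and 0.002 m and y of clip in the frame of rod between -0.003 and 0.003 m and angle between the x axis of clip and the x axis of rod, either way round below 0.12 rad and x of clip in the frame of spool below -0.037 m and x of clip in the frame of rod above -0.13 m), for 0.2 s.
2. on its way along the rod, still home on it, the clip comes within 15 mm of the spool without having reached it (x of clip in the frame of spool between -0.032 and -0.019 m and z of clip in the frame of rod between -0.002 and 0.002 m and y of clip in the frame of rod between -0.003 and 0.003 m), for 0.05 s.
3. still home on the rod, the clip bears on the spool's face with more than 1 N (contact force between clip and spool above 1 N and x of clip in the frame of spool below -0.015 m and z of clip in the frame of rod between -0.002 and 0.002 m), for 0.15 s.
At the end, for the whole second after the job is handed in: The clip is snapped fully home on the rod (its seat centred on the rod's axis within 2 mm in height and 3 mm sideways, along the rod within 0.12 rad, upright within 0.2 rad), at rest, with no more than 1.7 mm between it and the spool's face, and the rod is back up (pressed less than 3 mm) (z of clip in the frame of rod between -0.002 and 0.002 m and y of clip in the frame of rod between -0.003 and 0.003 m and angle between the x axis of clip and the x axis of rod, either way round below 0.12 rad and angle between clip's own z axis and vertical below 0.2 rad and x of clip in the frame of spool between -0.0187 and -0.015 m and value of joint spindle below 0.003 m and linear speed of clip below 0.01 m/s); the robot touches nothing.
It fails at once if the rod is driven to the bottom of its travel (pressed down more than 36 mm) (value of joint spindle above 0.036 m).
It fails at once if the clip presses on the spool with more than 12 N (contact force between clip and spool above 12 N).
It fails at once if the fingers touch the spool (more than 1 N) (contact force between the fingers and spool above 1 N).
It fails at once if the jar, awl, tin or spare spool is moved more than 20 mm (distance of any of jar, awl, tin, spare from where it was at the start of the episode above 0.02 m).
It also fails if it takes over 72 s, if anything falls off the work surface, if the arm or the gripper's body presses on something with over 40 N, if the wrist force passes 120 N, or if a joint passes its speed limit or range.

## Working session

There is one attempt and no reset: what is moved stays moved. The work goes in short steps, Python scripts to look and compute and a tool call to move; the robot and the scene stay as the last step left them, time stands still between calls to the robot, and variables do not carry over. Pictures are saved under pics/ and viewed, and the job is handed in when it is done.

Besides the shell and the picture viewer there is one more tool, called after "Emit:" by a JSON object that holds its "method" and its "body", one argument or row to a line. servo_tool: Moves the arm, as the interface text tells. Its arguments: {"type":"object","properties":{"rows":{"type":"array","items":{"type":"number"}},"force":{"type":"number"}},"required":["rows"]}

```bash
mkdir -p pics; python3 - <<'E'
from rig import env
import cv2, numpy as np
np.set_printoptions(precision=4,suppress=True)
s=env.observe(); print(s)
for n in ["scene","side","wrist"]:
    im=env.get_image(n); np.save(f"pics/{n}0.npy",im); cv2.imwrite(f"pics/{n}0.png",im[:,:,::-1]); print(n,env.camera_model(n))
E
```

```text
{'time_s': 0.0, 'q': array([-12.3355,  21.8404,  74.3873,  -0.    ,  83.8596, -12.3366]), 'qvel': array([-0.0897,  0.0852,  0.0055, -0.1042, -0.0911,  0.0575]), 'joint_efforts': array([ -0.001 , -44.8467, -23.1286,  -0.0003,   0.0047,   0.    ]), 'position': array([0.5497, 0.0001, 0.2307]), 'tool_rot': array([[ 0.    , -0.0015,  1.    ],
       [-1.    ,  0.0003,  0.    ],
       [-0.0003, -1.    , -0.0015]]), 'ft_force': array([ 0.1753, -0.1021,  0.6266]), 'wrist_torque': array([ 0.0251, -0.031 ,  0.034 ]), 'grip_width': 0.08525884288978272}
scene {'camera_matrix': array([[444.5139,   0.    , 246.9712],
       [  0.    , 444.5139, 192.3717],
       [  0.    ,   0.    ,   1.    ]]), 'R': array([[-0.7246,  0.6892,  0.004 ],
       [ 0.5521,  0.5839, -0.5953],
       [-0.4125, -0.4291, -0.8035]]), 't': array([ 0.5129, -0.1985,  1.1555])}
side {'camera_matrix': array([[355.5283,   0.    , 257.495 ],
       [  0.    , 355.5283, 191.5367],
       [  0.    ,   0.    ,   1.    ]]), 'R': array([[ 0.8695, -0.4937, -0.0167],
       [-0.3234, -0.5432, -0.7748],
       [ 0.3734,  0.6791, -0.632 ]]), 't': array([-0.5705,  0.2167,  0.7182])}
wrist {'camera_matrix': array([[266.7538,   0.    , 253.939 ],
       [  0.    , 266.7538, 193.9615],
       [  0.    ,   0.    ,   1.    ]]), 'mount': array([[ 0.0017,  0.9617,  0.2741, -0.0702],
       [-0.0005, -0.2741,  0.9617, -0.1425],
       [ 1.    , -0.0018,  0.    , -0.0002],
       [ 0.    ,  0.    ,  0.    ,  1.    ]])}
```

View pics/scene0.png

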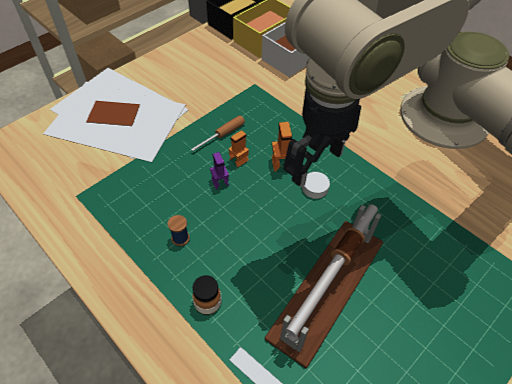

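View pics/side0.png

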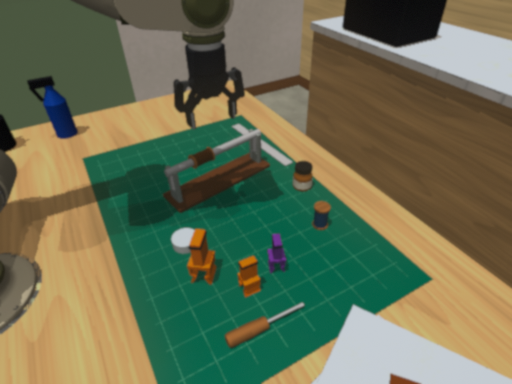

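View pics/wrist0.png

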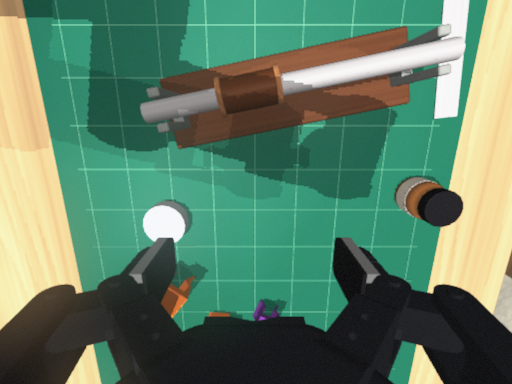

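The scene shows two orange clips, at (238,148) and (283,145) in scene and (249,275) and (201,255) in side, plus a purple one at scene (219,170). The one at scene (238,148) looks smaller. I'll enlarge it and measure the heights.

```bash
cat > h.py <<'E'
import numpy as np, cv2
from rig import env
np.set_printoptions(precision=4,suppress=True)
def cam(n,st=None):
    m=env.camera_model(n); K=m["camera_matrix"]
    if "R" in m: return K,m["R"],m["t"]
    T=np.eye(4); T[:3,:3]=st["tool_rot"]; T[:3,3]=st["position"]
    W=T@m["mount"]; R=W[:3,:3].T; return K,R,-R@W[:3,3]
def ray(c,uv):
    K,R,t=c; d=R.T@np.linalg.solve(K,[uv[0],uv[1],1.]); return -R.T@t,d
def onz(c,uv,z):
    o,d=ray(c,uv); return o+d*(z-o[2])/d[2]
def proj(c,X):
    K,R,t=c; p=K@(R@np.asarray(X,float)+t); return p[:2]/p[2]
def tri(c1,u1,c2,u2):
    o1,d1=ray(c1,u1); o2,d2=ray(c2,u2)
    d1/=np.linalg.norm(d1); d2/=np.linalg.norm(d2)
    A=np.stack([d1,-d2],1); s=np.linalg.lstsq(A,o2-o1,rcond=None)[0]
    a=o1+d1*s[0]; b=o2+d2*s[1]; return (a+b)/2,np.linalg.norm(a-b)
E
python3 - <<'E'
from h import *
a=np.load("pics/scene0.npy");b=np.load("pics/side0.npy")
c1=cv2.resize(a[110:200,195:305],None,fx=6,fy=6,interpolation=cv2.INTER_CUBIC)
c2=cv2.resize(b[220:310,170:300],None,fx=6,fy=6,interpolation=cv2.INTER_CUBIC)
cv2.imwrite("pics/c1.png",c1[:,:,::-1]);cv2.imwrite("pics/c2.png",c2[:,:,::-1])
for n,im in(("scene",a),("side",b)):
    hsv=cv2.cvtColor(im,cv2.COLOR_RGB2HSV)
    m=cv2.inRange(hsv,(8,170,90),(18,255,255))
    k,l,st,ce=cv2.connectedComponentsWithStats(m)
    for i in range(1,k):
        if st[i,4]>60: print(n,st[i],ce[i])
E
```

```text
scene [ 87 101  52  24 740] [113.0514 112.7095]
scene [279 122  13  16 151] [284.8609 129.4901]
scene [231 131  15  10  78] [237.8718 135.3974]
scene [229 138  20  29 307] [238.9967 151.8111]
scene [272 140  19  31 281] [278.911  152.3203]
side [295 174  16   7  83] [302.3614 177.1566]
side [191 229  15  19 186] [197.6183 237.8333]
side [188 250  27  34 568] [201.1655 264.1849]
side [239 256  18  12 128] [247.5234 261.7109]
side [238 265  22  31 463] [249.3261 280.149 ]
side [391 376  24   8 103] [399.3883 380.7961]
```

View pics/c1.png

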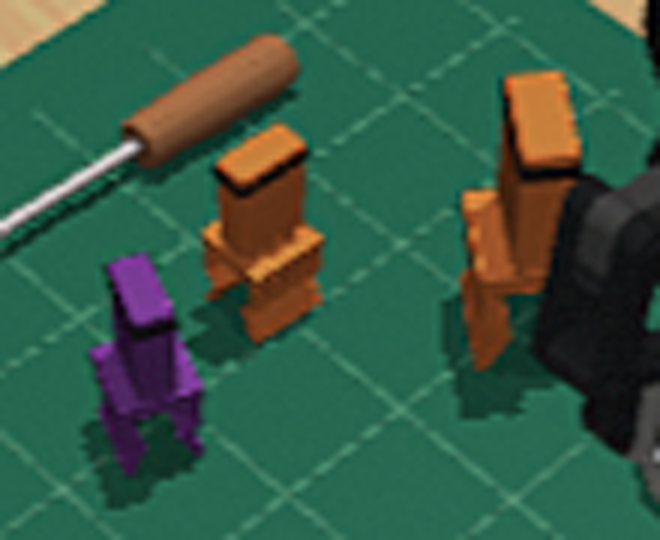

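View pics/c2.png

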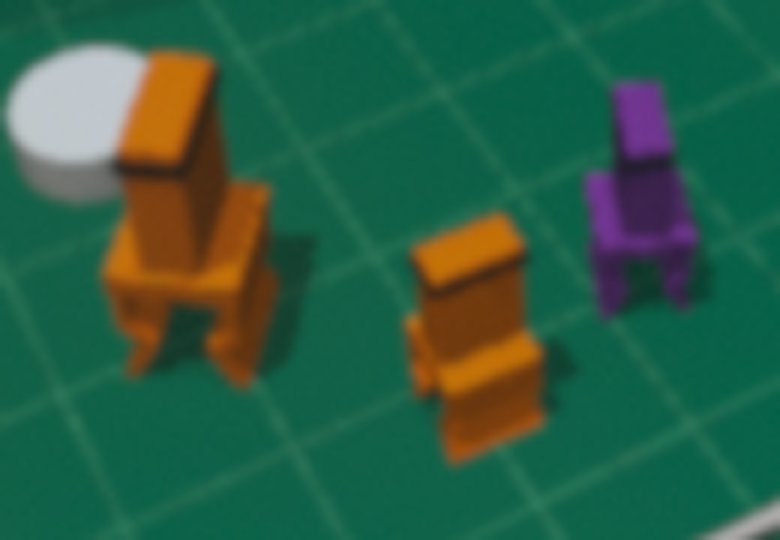

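```bash
python3 - <<'E'
from h import *
A=cam("scene");B=cam("side")
f1=lambda p:(p[0]/6+195-.4,p[1]/6+110-.4)
f2=lambda p:(p[0]/6+170-.4,p[1]/6+220-.4)
print("tri top",tri(A,f1((260,158)),B,f2((468,248))))
print("big top",tri(A,f1((541,120)),B,f2((170,105))))
for nm,c,f,q in (("scene",A,f1,[(216,172),(277,124),(308,148),(238,190)]),("side",B,f2,[(412,252),(500,213),(525,246),(432,287)])):
    P=np.array([onz(c,f(p),0.086) for p in q]); print(nm,P[:,:2].tolist(),P.mean(0))
    print([np.linalg.norm(P[i]-P[(i+1)%4]) for i in range(4)])
    for i,j in((0,1),(3,2)):
        d=P[j]-P[i]; print(np.degrees(np.arctan2(d[1],d[0])))
E
```

```text
tri top (array([ 0.4916, -0.256 ,  0.0838]), np.float64(0.0015713389043576116))
big top (array([ 0.4252, -0.1787,  0.1145]), np.float64(8.140631712596606e-05))
scene [[0.5104322822656959, -0.2608306982813972], [0.4771451264712983, -0.26334729967869325], [0.47722583304050303, -0.246329000790442], [0.5106464525402409, -0.24856115768528347]] [ 0.4939 -0.2548  0.086 ]
[np.float64(0.03338215127090181), np.float64(0.017018490256193883), np.float64(0.0334950792229164), np.float64(0.012271409672331117)]
-175.67650485550962
176.17890073262555
side [[0.47424431643422416, -0.24965589868919424], [0.5058740323787451, -0.24975130159410258], [0.506124654810395, -0.2655523187229324], [0.4732754526464101, -0.26509631669365347]] [ 0.4899 -0.2575  0.086 ]
[np.float64(0.031629859823359086), np.float64(0.01580300458485092), np.float64(0.03285236704806917), np.float64(0.015470785538936474)]
-0.17281746183269017
-0.795310447981877
```

The small orange clip has its top at about 85 mm, as it must be, while the big one's is at 114 mm. So the clip at scene (238,148) is the target, at about (0.492, -0.256) with its x along world x. Next I measure the rod, the spool and the neighbours.

```bash
python3 - <<'E'
from h import *
a=np.load("pics/scene0.npy");b=np.load("pics/side0.npy");w=np.load("pics/wrist0.npy")
for n,im,(y0,y1,x0,x1),k in (("r1",a,(195,370,255,390),4),("r2",b,(120,215,155,280),6),("r3",w,(20,155,130,475),2)):
    c=cv2.resize(im[y0:y1,x0:x1],None,fx=k,fy=k,interpolation=cv2.INTER_CUBIC); cv2.imwrite(f"pics/{n}.png",c[:,:,::-1])
A=cam("scene")
for nm,uv,z in (("purple",(195+140/6,110+265/6),.06),("awl handle end",(195+285/6,110+60/6),.012),("awl handle base",(195+140/6,110+140/6),.012),("awl tip",(193,151),.005),("tin",(316,180),.024),("jar",(206,285),.07),("spare",(178,222),.06)):
    print(nm,onz(A,uv,z))
E
```

```text
purple [ 0.547  -0.2624  0.06  ]
awl handle end [ 0.4    -0.3402  0.012 ]
awl handle base [ 0.4754 -0.3472  0.012 ]
awl tip [ 0.5545 -0.3502  0.005 ]
tin [ 0.4189 -0.0791  0.024 ]
jar [ 0.7744 -0.0368  0.07  ]
spare [ 0.7244 -0.1825  0.06  ]
```

View pics/r1.png

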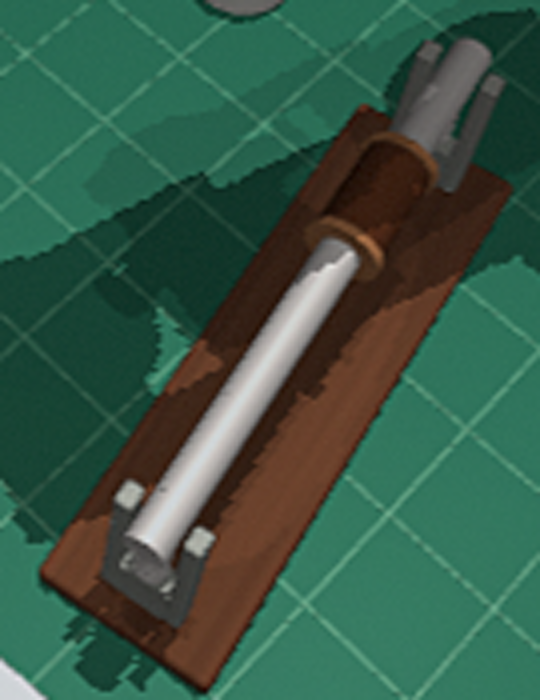

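View pics/r2.png

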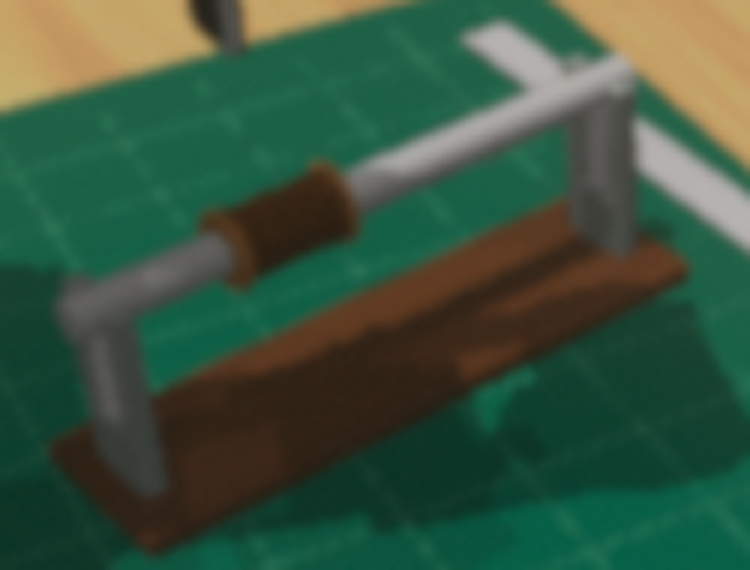

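View pics/r3.png

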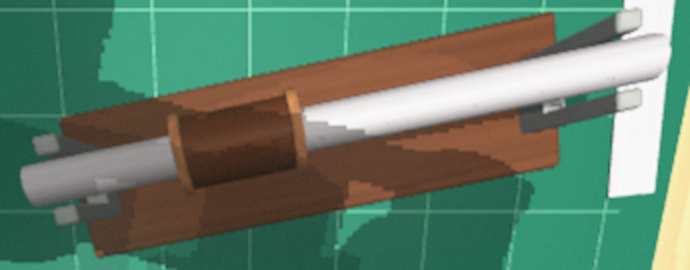

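```bash
python3 - <<'E'
from h import *
a=np.load("pics/scene0.npy");w=np.load("pics/wrist0.npy")
st={"position":np.array([.5497,.0001,.2307]),"tool_rot":np.array([[0,-.0015,1],[-1,.0003,0],[-.0003,-1,-.0015]])}
W=cam("wrist",st);A=cam("scene");B=cam("side")
def axis_pts(im,c,cols,r0,r1,vert=True):
    hsv=cv2.cvtColor(im,cv2.COLOR_RGB2HSV); m=(hsv[...,1]<60)&(hsv[...,2]>90)
    out=[]
    for k in cols:
        line=m[r0:r1,k] if vert else m[k,r0:r1]
        i=np.flatnonzero(line)
        if len(i)==0: continue
        # longest run
        runs=np.split(i,np.flatnonzero(np.diff(i)>1)+1); r=max(runs,key=len)
        mid=r0+(r[0]+r[-1])/2
        out.append(((k,mid) if vert else (mid,k),len(r)))
    return out
for nm,im,c,o in (("wrist",w,W,axis_pts(w,W,range(300,400,8),40,110)),("scene",a,A,axis_pts(a,A,range(265,325,6),270,370,False))):
    P=np.array([onz(c,uv,.1)[:2] for uv,_ in o])
    print(nm,o); print(P)
    f=np.polyfit(P[:,0],P[:,1],1); print("fit",f,np.degrees(np.arctan(f[0])), "y@.55,.65",np.polyval(f,[.55,.65]))
o3=lambda p:(130+p[0]/2-.25,20+p[1]/2-.25); o1=lambda p:(255+p[0]/4-.4,195+p[1]/4-.4); o2=lambda p:(155+p[0]/6-.4,120+p[1]/6-.4)
# ends & spool face flange rim extremes
print("wrist ends",onz(W,o3((26,188)),.1),onz(W,o3((662,55)),.1))
print("scene ends",onz(A,o1((152,552)),.1),onz(A,o1((475,52)),.1))
print("face rims wrist (face edge top,bot)",onz(W,o3((297,93)),.1),onz(W,o3((305,165)),.1))
print("face tri scene-side rodtop", )
print("face rims scene",onz(A,o1((306,233)),.1),onz(A,o1((377,278)),.1))
print("face rims side topmost/bot",onz(B,o2((323,165)),.119),onz(B,o2((350,235)),.081))
E
```

```text
wrist [((300, np.float64(80.5)), 22), ((308, np.float64(79.0)), 23), ((316, np.float64(77.0)), 23), ((324, np.float64(75.5)), 24), ((332, np.float64(74.0)), 23), ((340, np.float64(72.0)), 23), ((348, np.float64(70.5)), 24), ((356, np.float64(69.0)), 23), ((364, np.float64(67.0)), 23), ((372, np.float64(65.5)), 24), ((380, np.float64(64.0)), 23), ((388, np.float64(62.0)), 23), ((396, np.float64(60.5)), 24)]
[[0.5932 0.1044]
 [0.6007 0.1057]
 [0.6082 0.1074]
 [0.6157 0.1087]
 [0.6231 0.11  ]
 [0.6305 0.1117]
 [0.638  0.113 ]
 [0.6453 0.1143]
 [0.6527 0.116 ]
 [0.66   0.1173]
 [0.6673 0.1186]
 [0.6746 0.1203]
 [0.6819 0.1215]]
fit [ 0.1936 -0.0104] 10.95475282377685 y@.55,.65 [0.096  0.1154]
scene [((np.float64(335.5), 265), 12), ((np.float64(330.5), 271), 14), ((np.float64(326.5), 277), 14), ((np.float64(322.5), 283), 14), ((np.float64(318.5), 289), 14), ((np.float64(314.5), 295), 14), ((np.float64(311.0), 301), 15), ((np.float64(307.0), 307), 15), ((np.float64(303.0), 313), 15), ((np.float64(299.0), 319), 15)]
[[0.5907 0.1037]
 [0.6061 0.1052]
 [0.62   0.1078]
 [0.6337 0.1104]
 [0.6471 0.113 ]
 [0.6603 0.1155]
 [0.6727 0.1185]
 [0.6854 0.121 ]
 [0.698  0.1233]
 [0.7103 0.1257]]
fit [ 0.1916 -0.0106] 10.845885816529051 y@.55,.65 [0.0948 0.1139]
wrist ends [0.4403 0.0744 0.1   ] [0.7398 0.1325 0.1   ]
scene ends [0.7344 0.1338 0.1   ] [0.4418 0.0748 0.1   ]
face rims wrist (face edge top,bot) [0.5723 0.1168 0.1   ] [0.5769 0.0849 0.1   ]
face tri scene-side rodtop
face rims scene [0.5776 0.0826 0.1   ] [0.5721 0.1188 0.1   ]
face rims side topmost/bot [0.5699 0.1029 0.119 ] [0.5778 0.1008 0.081 ]
```

Rod measurements agree between the two views:
- It runs at 10.9° in the world, with the spool face at about (0.575, 0.101) and the bare rod out to about x = 0.716.
- Snap target: about 60 mm from the face, at (0.634, 0.112).

Now I move over the clip with the tool turned +90°.

Emit:
{"method": "servo_tool", "body": {
  "rows": [1,-0.006,-0.022,0,0,0,6,1,-0.006,-0.022,0,0,0,6,1,-0.006,-0.022,0,0,0,6,1,-0.006,-0.022,0,0,0,6,1,-0.006,-0.022,0,0,0,6,1,-0.006,-0.022,0,0,0,6,1,-0.006,-0.022,0,0,0,6,1,-0.006,-0.022,0,0,0,6,1,-0.005,-0.02,0,0,0,6,1,-0.005,-0.02,0,0,0,6],
  "force": 80
}}

```text
time_s: 0.98
position: [0.4915, -0.217, 0.2311]
tool_rot: [[0.868, -0.0, 0.496], [-0.496, 0.0, 0.868], [-0.001, -1.0, 0.0]]
ft_force: [0.4, 0.5, 0.3]
grip_width: 0.0853
```

Emit:
{"method": "servo_tool", "body": {
  "rows": [1,0,-0.01,0,0,0,6,1,0,-0.01,0,0,0,6,1,0,-0.01,0,0,0,6,1,0,-0.01,0,0,0,6,1,0,0,0,0,0,6,1,0,0,0,0,0,0,1,0,0,0,0,0,0]
}}

```text
time_s: 1.57
position: [0.4919, -0.2559, 0.2311]
tool_rot: [[1.0, -0.0, 0.003], [-0.003, 0.0, 1.0], [-0.0, -1.0, 0.0]]
ft_force: [-0.1, -0.1, -0.7]
grip_width: 0.0853
```

```bash
python3 - <<'E'
from h import *
s=env.observe(); print(s["time_s"],s["position"],s["tool_rot"],s["q"],s["ft_force"])
im=env.get_image("wrist"); np.save("pics/w1.npy",im); cv2.imwrite("pics/w1.png",im[:,:,::-1])
np.savez("pics/w1s.npz",position=s["position"],tool_rot=s["tool_rot"])
E
```

```text
1.5667 [ 0.4919 -0.2559  0.2311] [[ 1.     -0.0004  0.0032]
 [-0.0032  0.0004  1.    ]
 [-0.0004 -1.      0.0004]] [ -39.7217   22.2823   73.6162    0.0037   84.1361 -129.5382] [-0.1129 -0.0689 -0.6741]
```

View pics/w1.png

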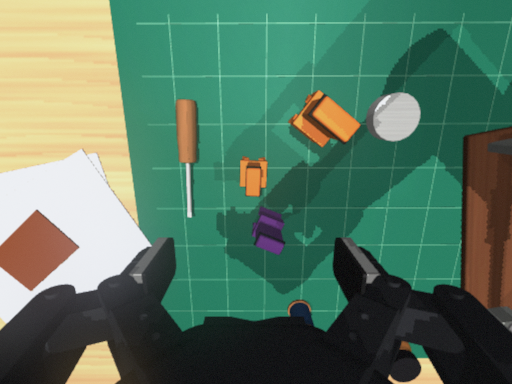

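The wrist view shows the target small orange clip at (253,178), with the big clip at (325,118) and the purple one at (268,230). I enlarge the target.

```bash
python3 - <<'E'
from h import *
im=np.load("pics/w1.npy")
c=cv2.resize(im[145:210,225:285],None,fx=9,fy=9,interpolation=cv2.INTER_CUBIC); cv2.imwrite("pics/w1c.png",c[:,:,::-1])
E
```

```text
(no output)
```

View pics/w1c.png

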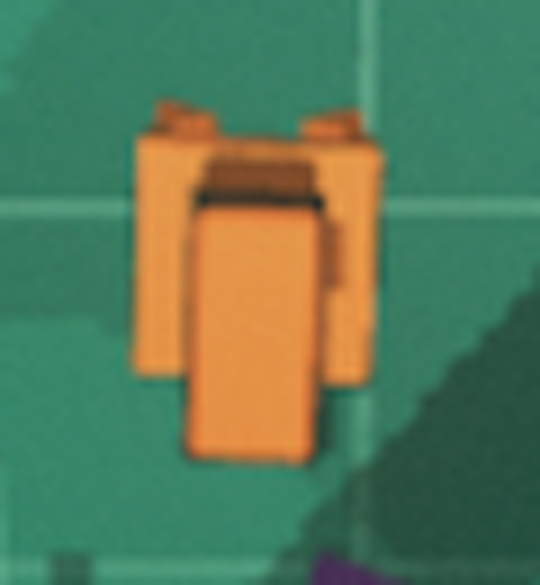

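```bash
python3 - <<'E'
from h import *
st=np.load("pics/w1s.npz"); W=cam("wrist",st)
f=lambda p:(225+(p[0]+.5)/9-.5,145+(p[1]+.5)/9-.5)
for nm,q,z in (("top",[(193,208),(322,208),(315,462),(186,460)],.086),("bridge",[(136,136),(383,145),(372,386),(132,376)],.040)):
    P=np.array([onz(W,f(p),z)[:2] for p in q]); print(nm,P.tolist(),P.mean(0),[np.linalg.norm(P[i]-P[i-3]) for i in range(4)])
    for i,j in((0,3),(1,2)):
        d=P[j]-P[i]; print(np.degrees(np.arctan2(d[1],d[0])))
E
```

```text
top [[0.4743643860667717, -0.26386242819048805], [0.47444647769135523, -0.2482282410942007], [0.5065344181788581, -0.2490484468652327], [0.5061863366005589, -0.26515393911463386]] [ 0.4904 -0.2566] [np.float64(0.015634402617194718), np.float64(0.032098421491350046), np.float64(0.016109253284391313), np.float64(0.03184814808182707)]
-2.324104414191186
-1.4642291574031534
bridge [[0.4725757444150795, -0.2730183376212584], [0.47401505516346243, -0.23857211304567724], [0.5087573038070945, -0.23984959683992776], [0.5070907398606913, -0.27427054136870876]] [ 0.4906 -0.2564] [np.float64(0.03447628174472677), np.float64(0.03476572745766334), np.float64(0.034461266048142654), np.float64(0.034537702946718006)]
-2.0777791064057087
-2.105835739525529
```

Emit:
{"method": "servo_tool", "body": {
  "rows": [1,-0.0014,-0.0006,-0.02,0,0,-1.9,1,0,0,-0.02,0,0,0,1,0,0,-0.02,0,0,0,1,0,0,-0.02,0,0,0,1,0,0,-0.02,0,0,0,1,0,0,-0.02,0,0,0,1,0,0,-0.02,0,0,0,1,0,0,-0.02,0,0,0,1,0,0,-0.015,0,0,0,1,0,0,-0.008,0,0,0]
}}

```text
time_s: 2.45
position: [0.4901, -0.2558, 0.0466]
tool_rot: [[0.999, -0.002, 0.035], [-0.035, 0.002, 0.999], [-0.002, -1.0, 0.002]]
ft_force: [0.8, -0.1, 0.4]
grip_width: 0.0852
```

Emit:
{"method": "servo_tool", "body": {
  "rows": [0.6,0,0,0,0,0,0,0.5,0,0,0,0,0,0,0.4,0,0,0,0,0,0,0.3,0,0,0,0,0,0,0.25,0,0,0,0,0,0,0.2,0,0,0,0,0,0,0.1,0,0,0,0,0,0,0,0,0,0,0,0,0,0,0,0,0,0,0,0,0,0,0,0,0,0],
  "force": 80
}}

```text
$.rows: bad value
```

```bash
python3 - <<'E'
from h import *
s=env.observe(); print(s["time_s"],s["position"],s["tool_rot"],s["grip_width"],s["ft_force"])
im=env.get_image("wrist"); cv2.imwrite("pics/w2.png",im[:,:,::-1])
E
```

```text
2.45 [ 0.4901 -0.2558  0.0466] [[ 0.9994 -0.002   0.0351]
 [-0.0351  0.0017  0.9994]
 [-0.0021 -1.      0.0016]] 0.08517531883085148 [ 0.8191 -0.0602  0.3946]
```

View pics/w2.png

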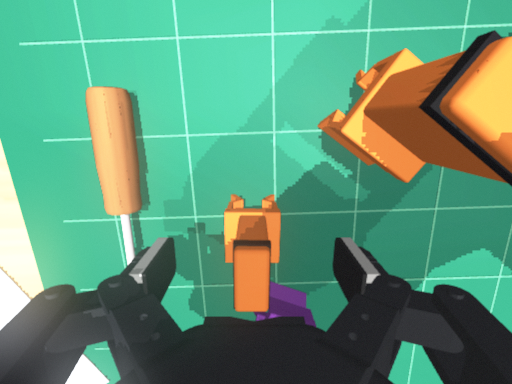

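The fingers straddle the tab at (252,275), with clear space to the big clip and the awl. My closing call was refused because of a miscounted row, so I send it again.

Emit:
{"method": "servo_tool", "body": {
  "rows": [0.6,0,0,0,0,0,0,0.4,0,0,0,0,0,0,0.25,0,0,0,0,0,0,0.15,0,0,0,0,0,0,0,0,0,0,0,0,0,0,0,0,0,0,0,0,0,0,0,0,0,0,0,0,0,0,0,0,0,0],
  "force": 80
}}

```text
time_s: 3.17
position: [0.4908, -0.2567, 0.0489]
tool_rot: [[0.999, 0.001, 0.033], [-0.033, -0.0, 0.999], [0.001, -1.0, -0.0]]
ft_force: [-0.2, 1.8, 5.9]
grip_width: 0.0149
```

```bash
python3 - <<'E'
from h import *
s=env.observe(); print(s["time_s"],s["position"],s["tool_rot"],s["grip_width"],s["ft_force"])
im=env.get_image("wrist"); cv2.imwrite("pics/w3.png",im[:,:,::-1])
E
```

```text
3.1667 [ 0.4908 -0.2567  0.0489] [[ 0.9994  0.0007  0.0332]
 [-0.0332 -0.0004  0.9994]
 [ 0.0007 -1.     -0.0004]] 0.01492572477683699 [-0.1964  1.7658  5.9202]
```

View pics/w3.png

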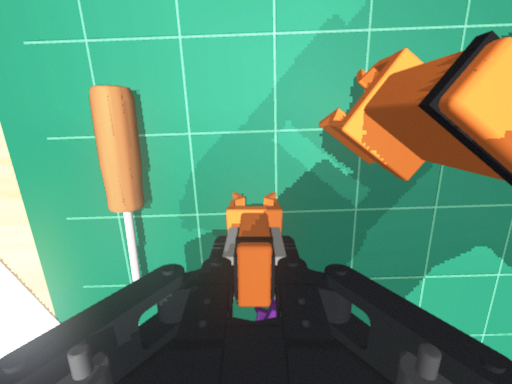

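Emit:
{"method": "servo_tool", "body": {
  "rows": [0,0,0,0.01,0,0,0,0,0,0,0.02,0,0,0,0,0,0,0.025,0,0,0,0,0,0,0.025,0,0,0,0,0,0,0.025,0,0,0,0,0,0,0.025,0,0,0,0,0,0,0.025,0,0,0,0,0,0,0.025,0,0,0,0,0,0,0.02,0,0,0]
}}

```text
time_s: 3.97
position: [0.4905, -0.2565, 0.2508]
tool_rot: [[0.999, 0.001, 0.033], [-0.033, -0.001, 0.999], [0.001, -1.0, -0.001]]
ft_force: [-0.3, -0.1, -0.5]
grip_width: 0.0152
```

Emit:
{"method": "servo_tool", "body": {
  "rows": [0,0.01,0.025,0,0,0,0,0,0.01,0.03,0,0,0,2,0,0.01,0.03,0,0,0,2,0,0.01,0.03,0,0,0,2,0,0.01,0.03,0,0,0,2,0,0.01,0.03,0,0,0,2,0,0.01,0.03,0,0,0,2,0,0.01,0.03,0,0,0,0.8,0,0.01,0.03,0,0,0,0,0,0.01,0.03,0,0,0,0]
}}

```text
time_s: 4.8
position: [0.5906, 0.04, 0.2488]
tool_rot: [[0.982, -0.0, -0.189], [0.189, -0.0, 0.982], [-0.0, -1.0, -0.0]]
ft_force: [0.8, -0.5, -1.4]
grip_width: 0.0152
```

Emit:
{"method": "servo_tool", "body": {
  "rows": [0,0.01,0.025,0,0,0,0,0,0.01,0.02,0,0,0,0,0,0.01,0.015,-0.01,0,0,0,0,0.008,0.01,-0.02,0,0,0,0,0.005,0.004,-0.02,0,0,0,0,0,0,0,0,0,0,0,0,0,0,0,0,0,0,0,0,0,0,0,0]
}}

```text
time_s: 5.47
position: [0.6337, 0.112, 0.1999]
tool_rot: [[0.982, 0.002, -0.189], [0.189, -0.0, 0.982], [0.002, -1.0, -0.0]]
ft_force: [0.3, -0.8, 0.8]
grip_width: 0.0151
```

```bash
python3 - <<'E'
from h import *
s=env.observe(); print(s["time_s"],s["position"],s["tool_rot"],s["grip_width"],s["ft_force"])
np.savez("pics/w4s.npz",position=s["position"],tool_rot=s["tool_rot"])
for n in("wrist","scene","side"):
    im=env.get_image(n); np.save(f"pics/{n}4.npy",im); cv2.imwrite(f"pics/{n}4.png",im[:,:,::-1])
E
```

```text
5.4667 [0.6337 0.112  0.1999] [[ 0.982   0.0016 -0.1887]
 [ 0.1887 -0.0002  0.982 ]
 [ 0.0015 -1.     -0.0004]] 0.015145177478327623 [ 0.2633 -0.8406  0.7981]
```

View pics/wrist4.png

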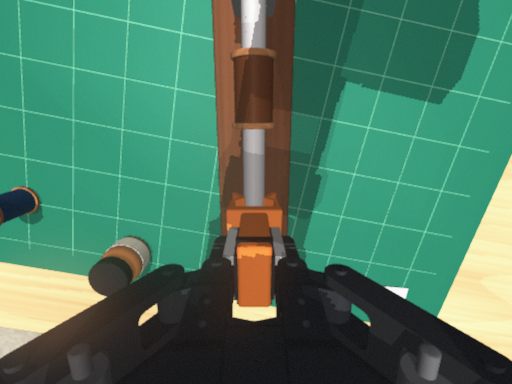

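View pics/scene4.png

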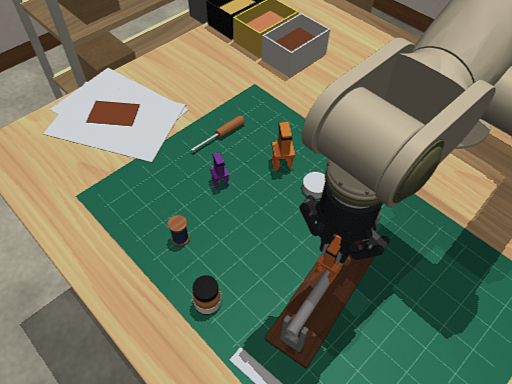

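View pics/side4.png

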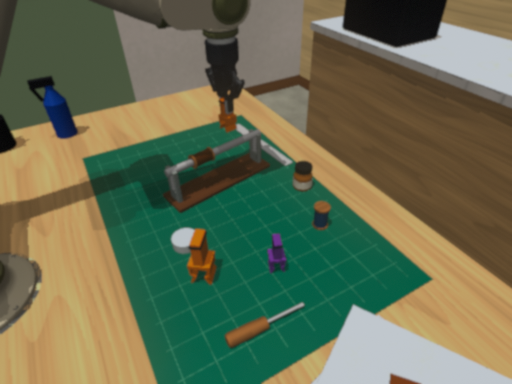

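The clip is held straight, at wrist (255,230), with the rod running under it at column 254 and the spool face at about row 127. I measure the lateral and axial offsets precisely from the rod and spool edges.

```bash
python3 - <<'E'
from h import *
im=np.load("pics/wrist4.npy"); st=np.load("pics/w4s.npz"); W=cam("wrist",st)
u=np.array([.982,.1887]); n=np.array([-.1887,.982])
c=cv2.resize(im[30:260,200:310],None,fx=5,fy=5,interpolation=cv2.INTER_CUBIC); cv2.imwrite("pics/w4c.png",c[60*5:,:,::-1])
hsv=cv2.cvtColor(im,cv2.COLOR_RGB2HSV); 
m=(hsv[...,1]<70)
P=[]
for r in list(range(135,190,6)):
    i=np.flatnonzero(m[r,230:280])+230
    runs=np.split(i,np.flatnonzero(np.diff(i)>1)+1); q=max(runs,key=len)
    X=onz(W,((q[0]+q[-1])/2,r),.1)[:2]-st["position"][:2]; P.append((X@u,X@n)); print(r,q[0],q[-1],"along %.4f across %.4f"%P[-1])
P=np.array(P); f=np.polyfit(P[:,0],P[:,1],1); print("slope deg",np.degrees(np.arctan(f[0])),"across at tcp",f[1])
E
```

```text
135 242 264 along -0.0548 across -0.0003
141 242 264 along -0.0496 across -0.0003
147 243 264 along -0.0442 across 0.0001
153 243 264 along -0.0389 across 0.0001
159 243 264 along -0.0334 across 0.0001
165 243 264 along -0.0279 across 0.0001
171 243 264 along -0.0223 across 0.0001
177 243 264 along -0.0167 across 0.0001
183 243 264 along -0.0109 across 0.0000
189 243 264 along -0.0051 across 0.0000
slope deg 0.3198700249116005 across at tcp 0.00017101904145735438
```

View pics/w4c.png

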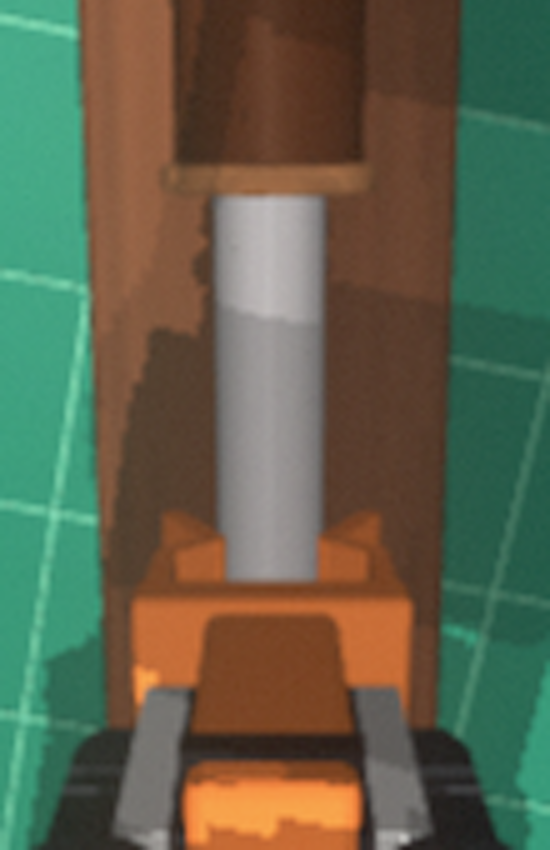

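The across-rod offset is under 0.5 mm, the yaw error 0.3°, and the clip is 60 mm from the spool face. I lower it to just above contact, then press in small steps while watching the force.

Emit:
{"method": "servo_tool", "body": {
  "rows": [0,0,0,-0.012,0,0,0,0,0,0,-0.012,0,0,0,0,0,0,-0.012,0,0,0,0,0,0,-0.01,0,0,0,0,0,0,-0.004,0,0,0,0,0,0,0,0,0,0,0,0,0,0,0,0,0]
}}

```text
time_s: 6.2
position: [0.6338, 0.1123, 0.149]
tool_rot: [[0.982, 0.001, -0.189], [0.189, -0.0, 0.982], [0.001, -1.0, -0.0]]
ft_force: [-0.0, -0.2, -0.7]
grip_width: 0.0154
```

Emit:
{"method": "servo_tool", "body": {
  "rows": [0,0,0,-0.002,0,0,0,0,0,0,-0.002,0,0,0,0,0,0,-0.002,0,0,0,0,0,0,-0.002,0,0,0,0,0,0,-0.002,0,0,0,0,0,0,0,0,0,0,0,0,0,0,0,0,0]
}}

```text
time_s: 6.78
position: [0.6339, 0.1122, 0.1387]
tool_rot: [[0.982, 0.001, -0.189], [0.189, -0.0, 0.982], [0.001, -1.0, -0.001]]
ft_force: [1.1, -2.7, 4.4]
grip_width: 0.0146
```

Emit:
{"method": "servo_tool", "body": {
  "rows": [0,0,0,-0.002,0,0,0,0,0,0,-0.002,0,0,0,0,0,0,-0.002,0,0,0,0,0,0,-0.002,0,0,0,0,0,0,0,0,0,0,0,0,0,0,0,0,0]
}}

```text
time_s: 7.28
position: [0.634, 0.1123, 0.1313]
tool_rot: [[0.982, 0.002, -0.189], [0.189, -0.0, 0.982], [0.002, -1.0, -0.001]]
ft_force: [-0.6, -3.1, 8.2]
grip_width: 0.015
```

Force builds as expected. A sideways force of -3 N suggests the clip sits slightly too far to +y, so I nudge it 0.5 mm while pressing on.

Emit:
{"method": "servo_tool", "body": {
  "rows": [0,0.0001,-0.0005,-0.002,0,0,0,0,0,0,-0.002,0,0,0,0,0,0,-0.002,0,0,0,0,0,0,0,0,0,0,0,0,0,0,0,0,0]
}}

```text
time_s: 7.7
position: [0.6342, 0.112, 0.1258]
tool_rot: [[0.982, 0.003, -0.189], [0.189, 0.0, 0.982], [0.003, -1.0, -0.0]]
ft_force: [-0.7, -1.6, 10.8]
grip_width: 0.0152
```

Emit:
{"method": "servo_tool", "body": {
  "rows": [0,0,0,-0.002,0,0,0,0,0,0,-0.002,0,0,0,0,0,0,-0.001,0,0,0,0,0,0,0,0,0,0,0,0,0,0,0,0,0]
}}

```text
time_s: 8.12
position: [0.6344, 0.1121, 0.1213]
tool_rot: [[0.982, 0.003, -0.189], [0.189, 0.0, 0.982], [0.003, -1.0, -0.0]]
ft_force: [-1.9, -1.0, 13.4]
grip_width: 0.0153
```

Emit:
{"method": "servo_tool", "body": {
  "rows": [0,0,0,-0.001,0,0,0,0,0,0,-0.001,0,0,0,0,0,0,-0.001,0,0,0,0,0,0,0,0,0,0,0,0,0,0,0,0,0]
}}

```text
time_s: 8.53
position: [0.6345, 0.1121, 0.1186]
tool_rot: [[0.982, 0.004, -0.189], [0.189, 0.0, 0.982], [0.004, -1.0, -0.0]]
ft_force: [-1.7, -0.9, 15.0]
grip_width: 0.0151
```

Emit:
{"method": "servo_tool", "body": {
  "rows": [0,0,0,-0.001,0,0,0,0,0,0,-0.001,0,0,0,0,0,0,0,0,0,0,0,0,0,0,0,0,0]
}}

```text
time_s: 8.87
position: [0.6347, 0.1121, 0.1168]
tool_rot: [[0.982, 0.004, -0.189], [0.189, 0.0, 0.982], [0.004, -1.0, -0.001]]
ft_force: [-1.6, -1.3, 16.0]
grip_width: 0.0152
```

Emit:
{"method": "servo_tool", "body": {
  "rows": [0,0,0,-0.001,0,0,0,0,0,0,-0.001,0,0,0,0,0,0,0,0,0,0,0,0,0,0,0,0,0]
}}

```text
time_s: 9.2
position: [0.6346, 0.1122, 0.1139]
tool_rot: [[0.982, 0.004, -0.189], [0.189, 0.001, 0.982], [0.004, -1.0, -0.0]]
ft_force: [0.9, 0.3, 8.8]
grip_width: 0.0155
```

The force dropped sharply from 16 N to 8.8 N, so the clip has snapped on. I ease up so the rod returns to rest.

Emit:
{"method": "servo_tool", "body": {
  "rows": [0,0,0,0.002,0,0,0,0,0,0,0.002,0,0,0,0,0,0,0.002,0,0,0,0,0,0,0.002,0,0,0,0,0,0,0.002,0,0,0,0,0,0,0,0,0,0,0,0,0,0,0,0,0]
}}

```text
time_s: 9.78
position: [0.6342, 0.112, 0.1226]
tool_rot: [[0.982, 0.002, -0.189], [0.189, 0.0, 0.982], [0.002, -1.0, -0.0]]
ft_force: [5.4, 0.3, 4.4]
grip_width: 0.0151
```

```bash
cat > look.py <<'E'
from h import *
import sys
k=sys.argv[1]
s=env.observe(); print(s["time_s"],s["position"],s["tool_rot"][:,2],s["tool_rot"][:,1],s["grip_width"],s["ft_force"],s["wrist_torque"])
np.savez(f"pics/s{k}.npz",position=s["position"],tool_rot=s["tool_rot"])
im=env.get_image("wrist"); np.save(f"pics/w{k}.npy",im)
c=cv2.resize(im[90:300,190:320],None,fx=3,fy=3,interpolation=cv2.INTER_CUBIC)
b=env.get_image("side"); np.save(f"pics/b{k}.npy",b)
d=cv2.resize(b[110:215,160:290],None,fx=3,fy=3,interpolation=cv2.INTER_CUBIC)
d=cv2.copyMakeBorder(d,0,c.shape[0]-d.shape[0],0,0,cv2.BORDER_CONSTANT)
cv2.imwrite(f"pics/look{k}.png",np.hstack([c,d])[:,:,::-1])
E
python3 look.py 5
```

```text
9.7833 [0.6342 0.112  0.1226] [-0.1891  0.982  -0.    ] [ 0.0015  0.0003 -1.    ] 0.015079956883247765 [5.4096 0.319  4.3704] [ 0.0112 -0.8815  0.0257]
```

View pics/look5.png

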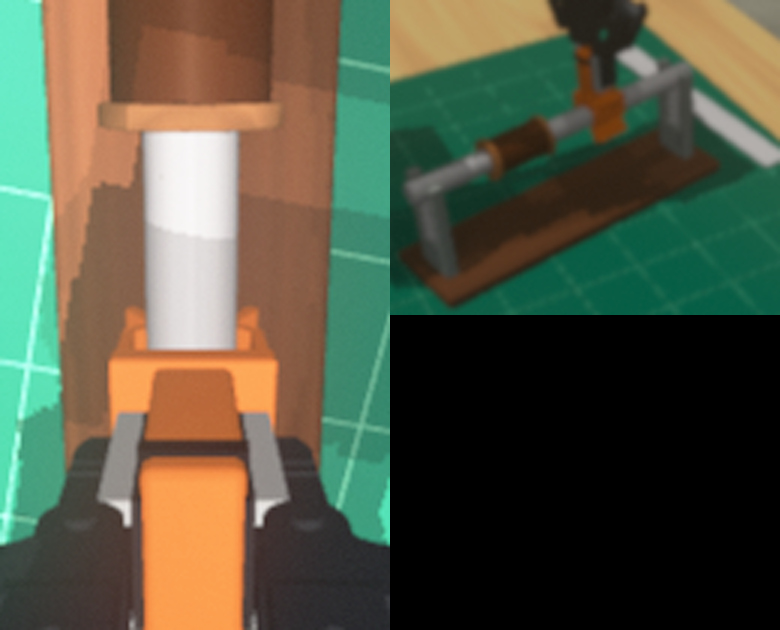

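Clip is home on the rod: the side crop shows its arms wrapped round it and the bridge seated. I lift the rest of the way while checking the force.

Emit:
{"method": "servo_tool", "body": {
  "rows": [0,0,0,0.001,0,0,0,0,0,0,0.001,0,0,0,0,0,0,0.001,0,0,0,0,0,0,0,0,0,0,0,0,0,0,0,0,0]
}}

```text
time_s: 10.3
position: [0.6336, 0.1119, 0.1252]
tool_rot: [[0.982, -0.0, -0.189], [0.189, 0.0, 0.982], [-0.0, -1.0, 0.0]]
ft_force: [3.7, 0.3, 3.2]
grip_width: 0.0148
```

```bash
python3 look.py 6; python3 - <<'E'
from h import *
im=np.load("pics/w6.npy"); st=np.load("pics/s6.npz"); W=cam("wrist",st)
u=np.array([.982,.189]);n=np.array([-.189,.982])
# column profile along rod centre: spool face edge and bridge edge
hsv=cv2.cvtColor(im,cv2.COLOR_RGB2HSV)
for c in (245,253,262):
    print(c,[(r,*hsv[r,c]) for r in list(range(126,138))+list(range(202,212))])
for r in range(120,215,1):
    pass
for r in (130,131,132,133,134,135,206,207,208,209,210):
    print(r,[round(float((onz(W,(253.5,r),z)[:2]-st["position"][:2])@u),4) for z in (.1,.108,.11,.114,.118)])
E
```

```text
10.3 [0.6336 0.1119 0.1252] [-0.189   0.982   0.0001] [-0.0004  0.     -1.    ] 0.014774972723792922 [3.6988 0.2982 3.1531] [-0.0375 -0.8856  0.0244]
245 [(126, np.uint8(12), np.uint8(134), np.uint8(196)), (127, np.uint8(13), np.uint8(133), np.uint8(222)), (128, np.uint8(12), np.uint8(132), np.uint8(220)), (129, np.uint8(12), np.uint8(134), np.uint8(221)), (130, np.uint8(13), np.uint8(134), np.uint8(223)), (131, np.uint8(13), np.uint8(133), np.uint8(225)), (132, np.uint8(13), np.uint8(131), np.uint8(228)), (133, np.uint8(13), np.uint8(132), np.uint8(226)), (134, np.uint8(12), np.uint8(114), np.uint8(217)), (135, np.uint8(13), np.uint8(26), np.uint8(229)), (136, np.uint8(0), np.uint8(4), np.uint8(241)), (137, np.uint8(0), np.uint8(4), np.uint8(241)), (202, np.uint8(4), np.uint8(10), np.uint8(213)), (203, np.uint8(4), np.uint8(10), np.uint8(213)), (204, np.uint8(8), np.uint8(10), np.uint8(214)), (205, np.uint8(0), np.uint8(8), np.uint8(214)), (206, np.uint8(7), np.uint8(58), np.uint8(197)), (207, np.uint8(11), np.uint8(167), np.uint8(182)), (208, np.uint8(11), np.uint8(167), np.uint8(1
[... 2221 characters left out ...]
87)), (209, np.uint8(11), np.uint8(175), np.uint8(213)), (210, np.uint8(12), np.uint8(173), np.uint8(242)), (211, np.uint8(14), np.uint8(167), np.uint8(251))]
130 [-0.0626, -0.063, -0.0631, -0.0632, -0.0634]
131 [-0.062, -0.0624, -0.0625, -0.0627, -0.0629]
132 [-0.0614, -0.0618, -0.0619, -0.0621, -0.0623]
133 [-0.0608, -0.0613, -0.0614, -0.0616, -0.0618]
134 [-0.0602, -0.0607, -0.0608, -0.061, -0.0613]
135 [-0.0596, -0.0601, -0.0602, -0.0605, -0.0607]
206 [-0.0136, -0.0163, -0.017, -0.0183, -0.0197]
207 [-0.0129, -0.0156, -0.0163, -0.0177, -0.019]
208 [-0.0122, -0.015, -0.0156, -0.017, -0.0184]
209 [-0.0115, -0.0143, -0.015, -0.0164, -0.0178]
210 [-0.0108, -0.0136, -0.0143, -0.0157, -0.0171]
```

View pics/look6.png

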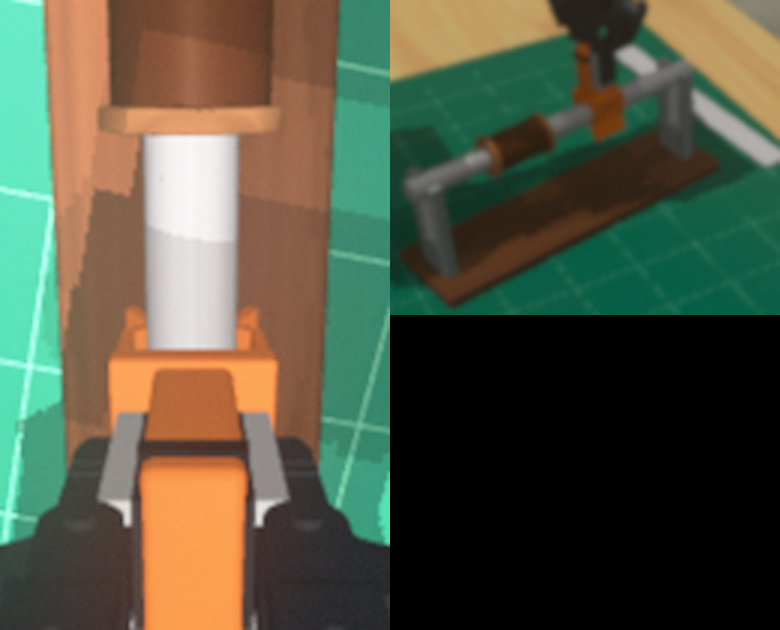

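The spool face is 61 mm from the TCP, so the gap to the clip is about 44 mm. I unload the last bit of downforce, then slide 30 mm at low load.

Emit:
{"method": "servo_tool", "body": {
  "rows": [0,0,0,0.001,0,0,0,0,0,0,0.0005,0,0,0,0,0,0,0,0,0,0,0,0,0,0,0,0,0,0,0,0,0,0,0,0]
}}

```text
time_s: 10.82
position: [0.6335, 0.1119, 0.1267]
tool_rot: [[0.982, -0.001, -0.189], [0.189, -0.0, 0.982], [-0.001, -1.0, 0.0]]
ft_force: [3.1, -0.6, 0.2]
grip_width: 0.0155
```

Emit:
{"method": "servo_tool", "body": {
  "rows": [0,-0.002,-0.00038,0,0,0,0,0,-0.002,-0.00038,0,0,0,0,0,-0.002,-0.00038,0,0,0,0,0,-0.002,-0.00038,0,0,0,0]
}}

```text
time_s: 11.15
position: [0.6253, 0.1103, 0.1267]
tool_rot: [[0.982, -0.0, -0.189], [0.189, -0.0, 0.982], [-0.0, -1.0, -0.0]]
ft_force: [4.0, -0.7, 0.3]
grip_width: 0.0147
```

Fz is about 0, TCP z is 0.1267 (expected 0.127), and the sliding drag is about 4 N. I carry on.

Emit:
{"method": "servo_tool", "body": {
  "rows": [0,-0.003,-0.00058,0,0,0,0,0,-0.003,-0.00058,0,0,0,0,0,-0.003,-0.00058,0,0,0,0,0,-0.003,-0.00058,0,0,0,0,0,-0.003,-0.00058,0,0,0,0,0,-0.003,-0.00058,0,0,0,0,0,-0.003,-0.00058,0,0,0,0,0,-0.002,-0.0004,0,0,0,0,0,0,0,0,0,0,0,0,0,0,0,0,0,0]
}}

```text
time_s: 11.98
position: [0.602, 0.1058, 0.1267]
tool_rot: [[0.982, -0.002, -0.189], [0.189, -0.0, 0.982], [-0.002, -1.0, 0.0]]
ft_force: [-0.4, -2.0, 1.4]
grip_width: 0.0151
```

```bash
python3 look.py 7; python3 - <<'E'
from h import *
im=np.load("pics/w7.npy"); st=np.load("pics/s7.npz"); W=cam("wrist",st)
u=np.array([.982,.189])
hsv=cv2.cvtColor(im,cv2.COLOR_RGB2HSV)
m=(hsv[:,253,1]<45)
i=np.flatnonzero(m[100:230])+100; print(i)
for r in (i[0]-.5,i[-1]+.5):
    print(r,[round(float((onz(W,(253.5,r),z)[:2]-st["position"][:2])@u),4) for z in (.11,.119)])
E
```

```text
11.9833 [0.602  0.1058 0.1267] [-0.1891  0.982   0.0001] [-0.0018 -0.0003 -1.    ] 0.015108740680386399 [-0.3991 -2.0288  1.4262] [-0.3493  0.1606 -0.0276]
[191 192 193 194 195 196 197 198 199 200 201 202 203 204 205]
190.5 [-0.0266, -0.029]
205.5 [-0.0168, -0.0198]
```

View pics/look7.png

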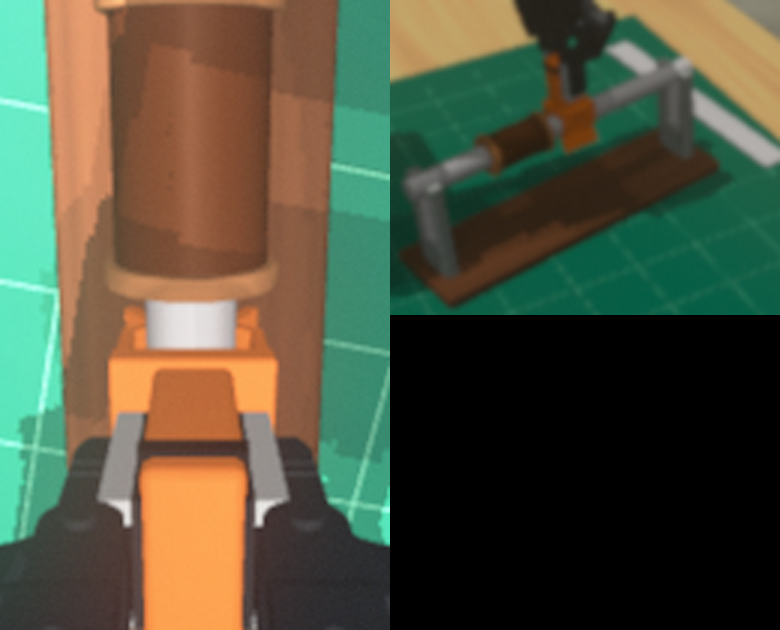

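The gap is now about 12 mm, with the face 29 mm from the clip centre, which is in the step 2 window. I close in to about 3 mm with a tiny sideways correction.

Emit:
{"method": "servo_tool", "body": {
  "rows": [0,-0.002,-0.0006,0,0,0,0,0,-0.002,-0.0005,0,0,0,0,0,-0.002,-0.0004,0,0,0,0,0,-0.001,-0.0002,0,0,0,0,0,-0.001,-0.0002,0,0,0,0,0,-0.001,-0.0002,0,0,0,0,0,0,0,0,0,0,0]
}}

```text
time_s: 12.67
position: [0.5934, 0.1039, 0.1268]
tool_rot: [[0.982, -0.0, -0.189], [0.189, 0.0, 0.982], [-0.0, -1.0, 0.0]]
ft_force: [2.0, -0.1, -2.3]
grip_width: 0.0153
```

```bash
python3 look.py 8; python3 - <<'E'
from h import *
im=np.load("pics/w8.npy"); st=np.load("pics/s8.npz"); W=cam("wrist",st)
u=np.array([.982,.189])
hsv=cv2.cvtColor(im,cv2.COLOR_RGB2HSV)
m=(hsv[:,253,1]<60)
i=np.flatnonzero(m[150:230])+150; print(i)
for r in range(192,210): print(r,hsv[r,253],[round(float((onz(W,(253.5,r),z)[:2]-st["position"][:2])@u),4) for z in (.11,.119)])
E
```

```text
12.6667 [0.5934 0.1039 0.1268] [-0.1891  0.982   0.0002] [-0.0004  0.0001 -1.    ] 0.01531356443612397 [ 2.0312 -0.1413 -2.3175] [ 0.0933 -0.3866  0.0447]
[]
192 [ 10 145 132] [-0.0256, -0.0281]
193 [ 10 146 133] [-0.0249, -0.0275]
194 [ 10 147 132] [-0.0243, -0.0269]
195 [ 11 144 131] [-0.0236, -0.0263]
196 [ 11 141 136] [-0.023, -0.0257]
197 [ 12 136 167] [-0.0223, -0.025]
198 [ 13 139 191] [-0.0217, -0.0244]
199 [ 12 139 195] [-0.021, -0.0238]
200 [ 12 138 196] [-0.0204, -0.0232]
201 [ 12 137 199] [-0.0197, -0.0226]
202 [ 13 136 202] [-0.0191, -0.022]
203 [ 12 138 203] [-0.0184, -0.0213]
204 [ 13 116 202] [-0.0178, -0.0207]
205 [ 12  67 216] [-0.0171, -0.0201]
206 [  9  86 207] [-0.0164, -0.0195]
207 [ 12 180 188] [-0.0158, -0.0188]
208 [ 11 180 190] [-0.0151, -0.0182]
209 [ 11 183 221] [-0.0144, -0.0176]
```

View pics/look8.png

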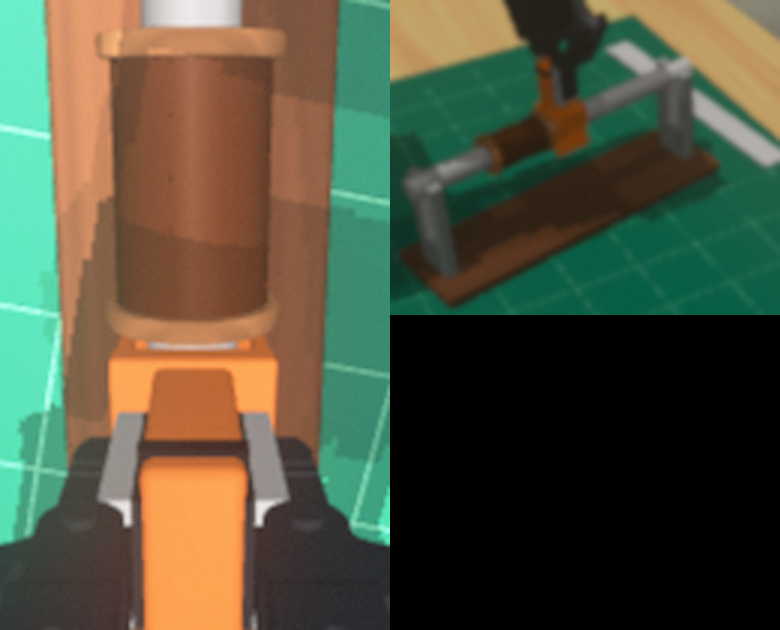

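The gap is about 3.4 mm (face edge at row 204). I creep in now, watching the force along the rod.

Emit:
{"method": "servo_tool", "body": {
  "rows": [0,-0.0005,-0.0001,0,0,0,0,0,-0.0005,-0.0001,0,0,0,0,0,-0.0005,-0.0001,0,0,0,0,0,-0.0005,-0.0001,0,0,0,0,0,0,0,0,0,0,0]
}}

```text
time_s: 13.18
position: [0.5915, 0.1034, 0.1268]
tool_rot: [[0.982, -0.0, -0.189], [0.189, 0.0, 0.982], [-0.0, -1.0, 0.0]]
ft_force: [2.3, 0.0, -2.6]
grip_width: 0.0154
```

Emit:
{"method": "servo_tool", "body": {
  "rows": [0,-0.0004,-0.0001,0,0,0,0,0,0,0,0,0,0,0]
}}

```text
time_s: 13.35
position: [0.5912, 0.1033, 0.1268]
tool_rot: [[0.982, -0.0, -0.189], [0.189, -0.0, 0.982], [-0.0, -1.0, 0.0]]
ft_force: [2.4, 0.3, -2.7]
grip_width: 0.015
```

Emit:
{"method": "servo_tool", "body": {
  "rows": [0,-0.0004,-0.0001,0,0,0,0,0,0,0,0,0,0,0]
}}

```text
time_s: 13.52
position: [0.5908, 0.1032, 0.1268]
tool_rot: [[0.982, -0.0, -0.189], [0.189, -0.0, 0.982], [-0.0, -1.0, 0.0]]
ft_force: [2.5, 1.0, -2.9]
grip_width: 0.0153
```

Emit:
{"method": "servo_tool", "body": {
  "rows": [0,-0.0003,-0.0001,-0.0002,0,0,0,0,0,0,0,0,0,0]
}}

```text
time_s: 13.68
position: [0.5907, 0.1032, 0.1268]
tool_rot: [[0.982, 0.0, -0.189], [0.189, 0.0, 0.982], [0.0, -1.0, 0.0]]
ft_force: [1.8, 1.1, -2.1]
grip_width: 0.0154
```

Emit:
{"method": "servo_tool", "body": {
  "rows": [0,-0.0003,-0.0001,0,0,0,0,0,0,0,0,0,0,0]
}}

```text
time_s: 13.85
position: [0.5905, 0.1031, 0.1268]
tool_rot: [[0.982, 0.001, -0.189], [0.189, 0.0, 0.982], [0.001, -1.0, 0.0]]
ft_force: [4.7, 2.2, -1.7]
grip_width: 0.0148
```

Emit:
{"method": "servo_tool", "body": {
  "rows": [0,-0.0003,0,0,0,0,0,0,0,0,0,0,0,0]
}}

```text
time_s: 14.02
position: [0.5905, 0.1031, 0.1268]
tool_rot: [[0.982, 0.001, -0.189], [0.189, 0.0, 0.982], [0.001, -1.0, -0.0]]
ft_force: [5.5, 0.9, -2.8]
grip_width: 0.0149
```

The force is rising and motion has stalled at x = 0.5905, close to the predicted contact at about 0.590. One or two more small increments should confirm it.

Emit:
{"method": "servo_tool", "body": {
  "rows": [0,-0.0003,-0.0001,0,0,0,0,0,0,0,0,0,0,0,0,0,0,0,0,0,0]
}}

```text
time_s: 14.27
position: [0.5904, 0.1031, 0.1268]
tool_rot: [[0.982, 0.002, -0.189], [0.189, 0.0, 0.982], [0.002, -1.0, -0.0]]
ft_force: [6.7, 1.9, -3.4]
grip_width: 0.0148
```

```bash
python3 look.py 9; python3 - <<'E'
from h import *
im=np.load("pics/w9.npy")
c=cv2.resize(im[190:225,215:295],None,fx=9,fy=9,interpolation=cv2.INTER_CUBIC); cv2.imwrite("pics/w9c.png",c[:,:,::-1])
E
```

```text
14.2667 [0.5904 0.1031 0.1268] [-0.1891  0.982  -0.    ] [ 0.0021  0.0004 -1.    ] 0.014769778124570473 [ 6.7375  1.8952 -3.4411] [ 0.4235 -1.1751  0.0256]
```

View pics/w9c.png

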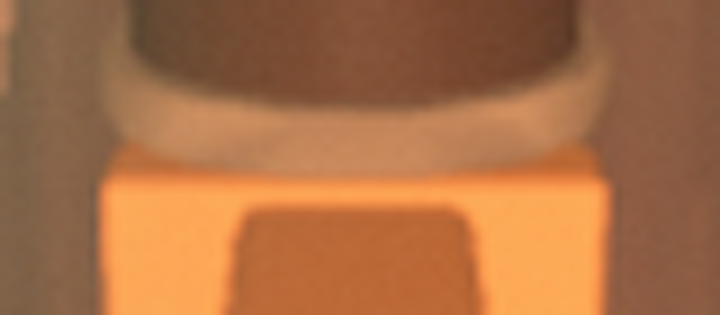

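The flange now overlaps the bridge edge with no rod visible between. The along-rod force is about 7 N against 2–4 N drag, so roughly 3–5 N is on the spool. I add a touch more, hold, then release.

Emit:
{"method": "servo_tool", "body": {
  "rows": [0,-0.0001,0,0,0,0,0,0,0,0,0,0,0,0,0,0,0,0,0,0,0,0,0,0,0,0,0,0]
}}

```text
time_s: 14.7
position: [0.5904, 0.1031, 0.1268]
tool_rot: [[0.982, 0.002, -0.189], [0.189, 0.0, 0.982], [0.002, -1.0, -0.0]]
ft_force: [8.1, 2.9, -4.0]
grip_width: 0.0149
```

Emit:
{"method": "servo_tool", "body": {
  "rows": [0.25,0,0,0,0,0,0,0.3,0,0,0,0,0,0,0.4,0,0,0,0,0,0,0.4,0,0,0,0,0,0,0.4,0,0,0,0,0,0,0.4,0,0,0,0,0,0]
}}

```text
time_s: 15.2
position: [0.5894, 0.1029, 0.1267]
tool_rot: [[0.982, -0.0, -0.189], [0.189, -0.0, 0.982], [-0.0, -1.0, -0.0]]
ft_force: [0.2, -0.4, 0.3]
grip_width: 0.034
```

```bash
python3 look.py 10
```

```text
15.2 [0.5894 0.1029 0.1267] [-0.1891  0.982  -0.    ] [-0.0003 -0.0001 -1.    ] 0.03397013909790153 [ 0.2308 -0.443   0.3336] [0.0001 0.0577 0.0261]
```

View pics/look10.png

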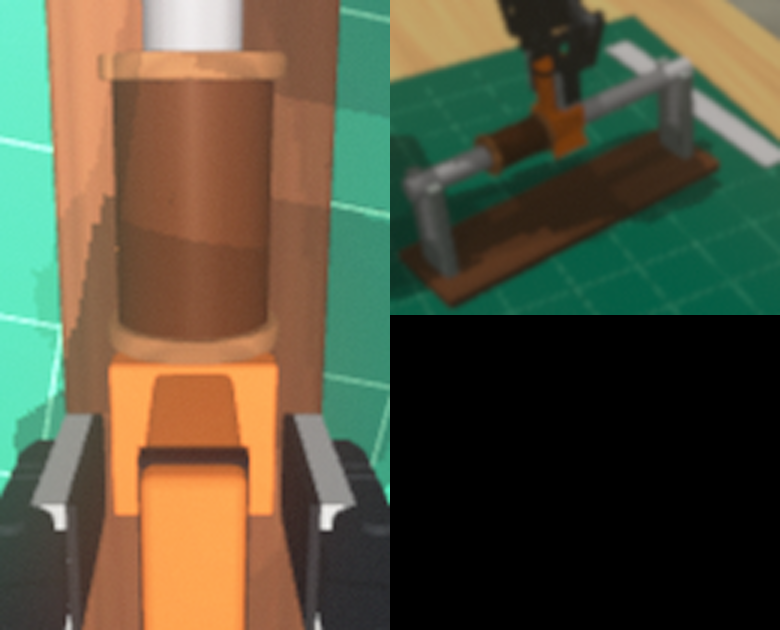

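Released: both pads are clear of the tab and the clip is still against the flange. I retreat straight up.

Emit:
{"method": "servo_tool", "body": {
  "rows": [0.4,0,0,0.005,0,0,0,0.4,0,0,0.01,0,0,0,0.4,0,0,0.02,0,0,0,0.4,0,0,0.02,0,0,0,0.4,0,0,0.02,0,0,0,0.4,0,0,0.02,0,0,0,0.4,0,0,0.02,0,0,0,0.4,0,0,0.01,0,0,0,0.4,0,0,0,0,0,0,0.4,0,0,0,0,0,0]
}}

```text
time_s: 16.13
position: [0.5895, 0.1029, 0.2515]
tool_rot: [[0.982, 0.0, -0.189], [0.189, -0.0, 0.982], [0.0, -1.0, -0.0]]
ft_force: [0.1, 0.8, 0.2]
grip_width: 0.0343
```

```bash
python3 look.py 11; python3 - <<'E'
from h import *
im=np.load("pics/w11.npy"); a=env.get_image("scene"); b=np.load("pics/b11.npy")
c=cv2.resize(im[110:310,180:330],None,fx=3,fy=3,interpolation=cv2.INTER_CUBIC)
d=cv2.resize(b[125:205,180:280],None,fx=3,fy=3,interpolation=cv2.INTER_CUBIC); d=cv2.copyMakeBorder(d,0,600-d.shape[0],0,0,cv2.BORDER_CONSTANT)
cv2.imwrite("pics/fin.png",np.hstack([c,d])[:,:,::-1]); cv2.imwrite("pics/finscene.png",a[:,:,::-1])
E
```

```text
16.1333 [0.5895 0.1029 0.2515] [-0.1891  0.982  -0.    ] [ 0.0002 -0.     -1.    ] 0.03426935929140124 [0.0818 0.8275 0.1732] [0.0279 0.0254 0.0146]
```

View pics/fin.png

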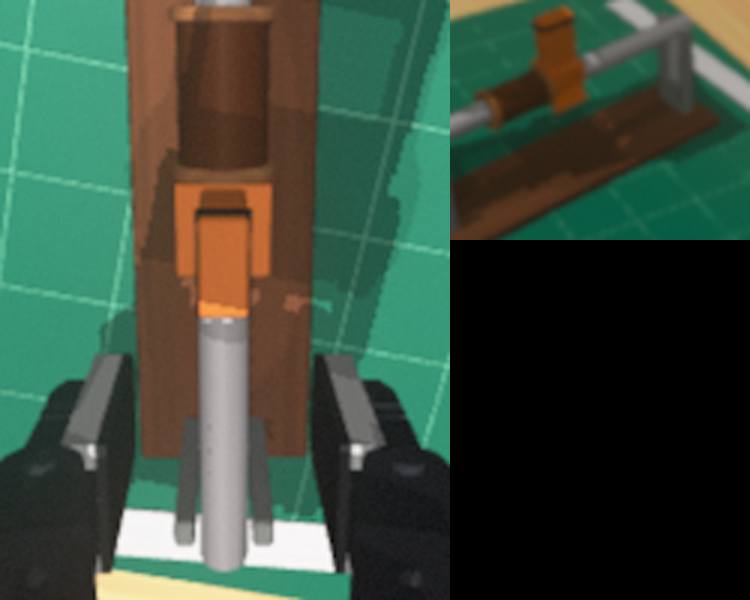

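View pics/finscene.png

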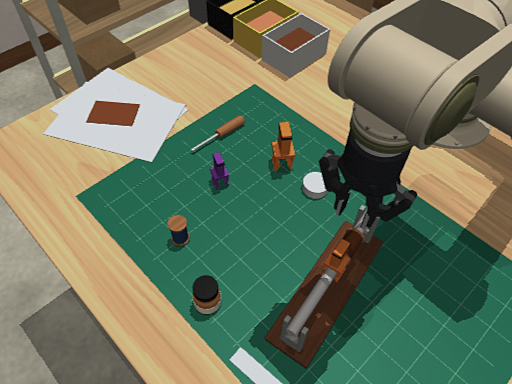

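The clip sits against the spool flange (wrist crop (223,178)) and the other things have not moved. I run one numeric check of gap, height and alignment before handing in.

```bash
python3 - <<'E'
from h import *
im=np.load("pics/w11.npy"); st=np.load("pics/s11.npz"); W=cam("wrist",st)
u=np.array([.982,.189]);n=np.array([-.189,.982]); face=np.array([.5747,.101])
c=cv2.resize(im[155:220,225:285],None,fx=9,fy=9,interpolation=cv2.INTER_CUBIC); cv2.imwrite("pics/w11c.png",c[:,:,::-1])
hsv=cv2.cvtColor(im,cv2.COLOR_RGB2HSV)
for r in range(164,176): print(r,hsv[r,243],hsv[r,254],[round(float((onz(W,(253.5,r),z)[:2]-face)@u),4) for z in (.118,.119)])
E
```

```text
164 [ 13 131  68] [ 11 145  81] [-0.0084, -0.0086]
165 [ 12 126  75] [ 11 144  83] [-0.0073, -0.0075]
166 [ 13 140 102] [ 11 140  91] [-0.0063, -0.0065]
167 [ 13 133 125] [ 12 140 109] [-0.0052, -0.0054]
168 [ 13 138 124] [ 13 140 122] [-0.0042, -0.0043]
169 [ 12 135 123] [ 13 140 124] [-0.0031, -0.0033]
170 [ 12 151 118] [ 13 140 124] [-0.002, -0.0022]
171 [ 11 179 154] [ 11 173 158] [-0.001, -0.0012]
172 [ 11 184 187] [ 11 185 170] [0.0001, -0.0001]
173 [ 11 182 195] [ 12 185 135] [0.0012, 0.001]
174 [ 11 180 194] [ 11 176 116] [0.0022, 0.002]
175 [ 11 181 193] [ 11 186 115] [0.0033, 0.0031]
```

View pics/w11c.png

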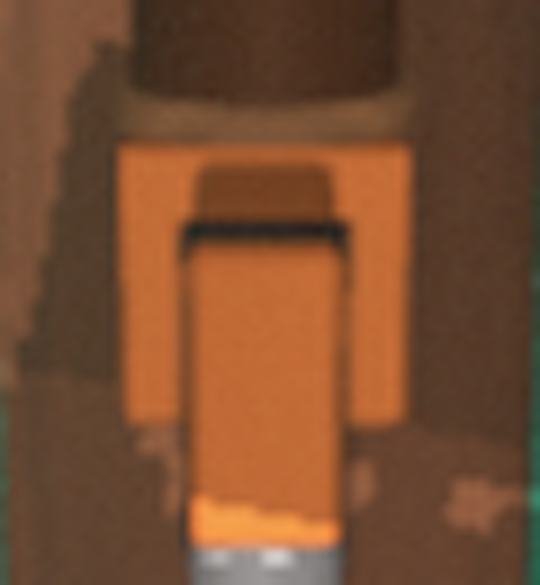

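```bash
python3 - <<'E'
from rig import env
env.close_job()
s=env.observe(); print(s["time_s"],s["ft_force"])
E
```

```text
the job is handed in; nothing more can be done
the job is handed in; nothing more can be done
```

The small orange clip is snapped onto the rod and sits against the brown spool. I released it and handed the job in at about 16 s of the 72 s allowed; no verdict is reported.

- **Choice of clip:** I left the purple clip alone. Of the two orange ones, the target's top measured about 85 mm against 114 mm for the other, so it was the smaller.
- **Snap-on:** I pressed the clip on about 61 mm from the spool face. The force peaked at about 16 N and fell to 9 N as it snapped. From the force I estimate the rod sank about 24 mm at most, against the 36 mm limit. After easing up, the vertical force was about 0 and the tool height was 0.1267 m against the 0.127 m expected for a clip fully home.
- **Slide and contact:** I slid it with a stop about 12 mm from the spool, then crept in until motion stalled and the force along the rod reached about 8.5 N. With 2–4 N of that being drag, I estimate 4–6 N on the spool. The 1–12 N limit was not measured directly.
- **Last checks:** The final wrist view shows the clip's bridge against the flange with no visible gap and the clip aligned with the rod. In the scene view nothing else looks moved. The arm was clear above with forces under 1 N.
- **Disagreements:** One finger-closing command was refused because I miscounted its numbers, and I resent it. While creeping in, an upward pull of 2–4 N on the clip showed up; it was gone after release. I did not measure the clip's height again after letting go.

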